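Hold the recessed set button of an embedding station's cold plate

TASK

Re-register the embedding station's cold plate: first lay the steel straightedge flat on the bench, flush along the plate's front edge (the long edge facing the robot) and centred on it to within a couple of centimetres. Then take the round-handled stylus from the tool holder, reach its thin rod down through the round hole in the top of the control box and push the recessed button fully down. Finish while still gripping the stylus and holding the button down, with the straightedge still flush, and do not disturb the tamper, the moulds or the cassette.

Things in the scene. Friction and masses are not known exactly. Their poses are not given: they have to be found in the camera images.
- plate: fixed aluminium cold plate, 110 (x) x 180 (y) x 16 mm high on the bench; origin at the centre of its underside, x horizontal across it pointing away from the robot, y along it. Its front edge is the upright long face at x = -55 mm; a stack of moulds and a cassette lie on its far half.
- bar_grip (a point): centre of the grip of the loose steel straightedge, 34 mm above its underside. The straightedge is a bar 24 (x) x 160 (y) x 12 mm high, about 0.36 kg, lying on the bench with y along it; on its middle stands a grey upright grip block 24 (x) x 14 (y) mm, from 12 to 48 mm above the underside, to be pinched across its 14 mm (fingers along y, over the bar). Both long faces are alike; laid flush, this point is 67 mm in front of the plate's centre.
- console: fixed cream control box 110 x 110 x 60 mm high, origin at the centre of its underside; x away from the robot. A flat dark blank display covers the far part of its top, the hole is in its near left part.
- hole (a point): centre of the mouth of the round hole in the control box's top face, 60 mm above the bench, at (-22, +22) mm in the box's x, y. The hole is 16 mm in diameter with a 2 mm chamfer and goes straight down through the 16 mm thick top; the button's flat face, 19 mm in diameter, black, lies 20 mm below the mouth.
- set_button (a joint): how far the recessed button is pushed down, m: 0 released, 0.006 fully down at its stop. Spring: starts moving at 1.5 N, 5 N at the stop; springs back when let go.
- holder: fixed steel tool holder block 50 (x) x 130 (y) x 70 mm high, origin at the centre of its underside; two upright wells 8.5 mm in diameter and 65 mm deep at y = -40 and +40 mm. The stylus stands in one and the tamper in the other.
- stylus_grip (a point): centre of the handle of the loose stylus, z along it. The stylus stands upright in a well of the holder: plain grey round handle 16 mm in diameter, 70 mm long (35 mm above and below this point), a 24 mm flange 5 mm thick under it that rests on the holder's top, then a steel rod 7 mm in diameter, 60 mm long; the flat end of the rod is 100 mm below this point. About 80 g.
- stylus: the same stylus, origin at the flat lower end of its rod, z along it towards the handle.
- tamper: bystander: all-steel tamper standing in the other well, shorter than the stylus, with a flat 30 mm square plate on top, 42 mm above the holder's top; its origin is the lower end of its rod, 60 mm below the holder's top. Not needed.
- moulds: bystander: stack of two small steel tray moulds, 44 x 34 x 20 mm high, loose on the far half of the plate; origin at the centre of its underside.
- cassette: bystander: white plastic slotted cassette 28 x 40 x 7 mm, loose on the far half of the plate; origin at the centre of its underside.
- bar: the same straightedge, origin at the centre of its underside, axes as for its grip.
There are look-alikes about, which are no part of the job. What is shaped like the bar but turquoise is not meant. There is more than one size of the plate; the one meant has the size given above.

How it is judged:
By the outcome, as a careful person would: the job done as asked, in the order asked, and still so for the second after the job is handed in, while the arm keeps its last pose, push and grip.
It also fails if it takes over 54 s, if anything falls off the work surface, if the arm or the gripper's body presses on something with over 40 N, if the wrist force passes 120 N, or if a joint passes its speed limit or range.

ROBOT

A 6-joint arm with a two-finger parallel gripper is mounted at the origin on the work surface. World frame = base frame: x ahead of the robot, y to its left, z up, the work surface at z = 0. Lengths are in mm, angles in degrees, forces in N, time in s.
With the tool pointing down it reaches from about 425 to 950 mm from the base axis. Payload 14.7 kg.
Tool frame: the origin (TCP) lies at the very end of the fingers, on their centre line; the grasp point (between the pads) lies 19 mm behind it; z points along the fingers, y is the direction in which the jaws open and shut (so a half turn about z gives the same grasp; the last joint's range is limited). The gripper opens to 85 mm and grips with 20 to 120 N. Pads are 22 mm wide; open, the fingers measure 114 mm over their backs; the gripper's body (76 mm by 85 mm) begins 54 mm behind the grasp point. The pads swing forward as they close: fully open they stand 13 mm farther back than shut.
Start: joints at [-71.31, 27.513, 91.461, -0, 61.026, -2.67], TCP at [236.761, -605.34, 231.297] pointing down, gripper open.
Joint ranges: [-157.49, 157.49], [-46.99, 117.5], [13.45, 153.17], [-89.5, 269.5], [5.16, 153.95], [-167.48, 167.48]. Speed limits (degrees/s): [108.29, 108.29, 136.94, 172.46, 172.46, 172.46].

INTERFACE

Orientations are given as a 3x3 rotation matrix whose columns are the frame's x, y, z axes.
In Python, from bench import robot, snapshot, camera_info gives the robot as it stands.
- The arm moves only by the tool step_arm, never from a script. Its argument "motion" is a list of rows, each a list of 3 entries, a list of its own where there are three numbers: the shift along the tool's x, y, z in cm, then the turn, a rotation vector about the tool's x, y, z in degrees, then the opening, from 0 (shut) to 1 (fully open). In form: [[[x, y, z], [ax, ay, az], grip], ...]. A call has 1 to 12 rows; each row shifts and turns the commanded pose from where the row before left it, along the tool's axes as they then stand; what a row does not reach is not made up. A row lasts 1/12 s, in which the tool goes at most 41.7 mm and 7.16 degrees, less where a joint would pass 70% of its speed; a pose out of reach is approached as far as the arm can. A call with a gripper value outside its range is refused whole. The fingers move at their own pace and stop on an object; "force" is the grip in N (left out, the last holds). Time passes only in rows, so rows that do not move let the fingers close. It gives the time, the measured TCP pose, the force and the opening at its end, in the units of the state.
- robot.get_obs(): the state, without advancing time (a new reading comes with each control period).
- snapshot(name): name is "scene" or "top"; returns (picture, depth): 480x640x3 uint8, blue, green, red; 480x640 float32, mm along the optical axis (not along the pixel's ray), 0 where there is no reading.
- camera_info(name): a dict with "K" (3x3 intrinsics, pixels), "cam_to_world" (4x4, takes a point from camera to world coordinates). Camera axes: x right, y down, z forward; pixel columns grow to the right and rows downward; lengths in mm; the calibration is good to about 2 mm. A picture is of the moment at which its call begins. camera_info takes no time and is no camera call.
- robot.hand_in(): hands the job in, once; it reports no verdict.
The state is a dict: "t": time; "joints": joint angles; "joint_velocities": joint speeds; "effort": joint torques, N m; "eef_pos": TCP position; "eef_rot": TCP orientation; "force": force on the tool from outside, world axes, zero at the start; "ft_torque": the same for the moment, N m; "gripper_width": finger opening in mm.
Only numpy, scipy, OpenCV 4.12 (cv2) and the standard library are available. Lean on these libraries where they do the work, as an engineer would, in place of code of your own. Each camera call takes 0.05 s, during which the arm holds its last target.

## Working session

There is one attempt and no reset: what is moved stays moved. The work goes in short steps, Python scripts to look and compute and a tool call to move; the robot and the scene stay as the last step left them, time stands still between calls to the robot, and variables do not carry over. Pictures are saved under pics/ and viewed, and the job is handed in when it is done.

Besides the shell and the picture viewer there is one more tool, called after "Request:" as name(argument=value, ...) on one line, values as JSON. step_arm: Moves the arm, as the interface text tells. Its arguments: {"type":"object","properties":{"motion":{"type":"array","items":{"type":"array"}},"force":{"type":"number"}},"required":["motion"]}

```bash
mkdir -p pics; ls
python3 - <<'E'
from bench import robot, snapshot, camera_info
import cv2, numpy as np
for n in ("scene","top"):
    p,d=snapshot(n); cv2.imwrite(f"pics/{n}0.png",p); np.save(f"{n}0.npy",d)
    c=camera_info(n); print(n,np.round(c["K"],1).tolist(),np.round(c["cam_to_world"],3).tolist())
o=robot.get_obs(); print(o)
E
```

```text
pics
scene [[512.8, 0.0, 315.9], [0.0, 512.8, 237.5], [0.0, 0.0, 1.0]] [[0.005, 0.553, -0.833, 1241.642], [1.0, -0.002, 0.005, 40.82], [0.001, -0.833, -0.553, 583.779], [0.0, 0.0, 0.0, 1.0]]
top [[444.2, 0.0, 323.8], [0.0, 444.2, 232.8], [0.0, 0.0, 1.0]] [[0.018, -0.992, 0.127, 365.358], [-1.0, -0.017, 0.004, 18.755], [-0.002, -0.127, -0.992, 1053.864], [0.0, 0.0, 0.0, 1.0]]
{'t': 0.1, 'joints': array([-7.13136995e+01,  2.75472599e+01,  9.14895106e+01, -2.11891484e-03,
        6.10262006e+01, -2.67005161e+00]), 'joint_velocities': array([ 0.03744459,  0.03679827, -0.17399027, -0.03362342,  0.01230557,
        0.03501085]), 'effort': array([ 4.33746081e-04, -9.52254152e+01, -4.31042898e+01, -1.13444401e-04,
        5.12571409e-03,  8.52432458e-05]), 'eef_pos': array([ 236.59961603, -605.01844872,  230.7293606 ]), 'eef_rot': array([[ 9.31326982e-01,  3.64183892e-01, -3.82769418e-04],
       [ 3.64184092e-01, -9.31326411e-01,  1.03075204e-03],
       [ 1.89000220e-05, -1.09936572e-03, -9.99999396e-01]]), 'force': array([ 0.2340842 , -0.70271525,  0.46047728]), 'ft_torque': array([ 0.01823084, -0.05730692,  0.03263963]), 'gripper_width': 85.18932059055606}
```

View pics/scene0.png

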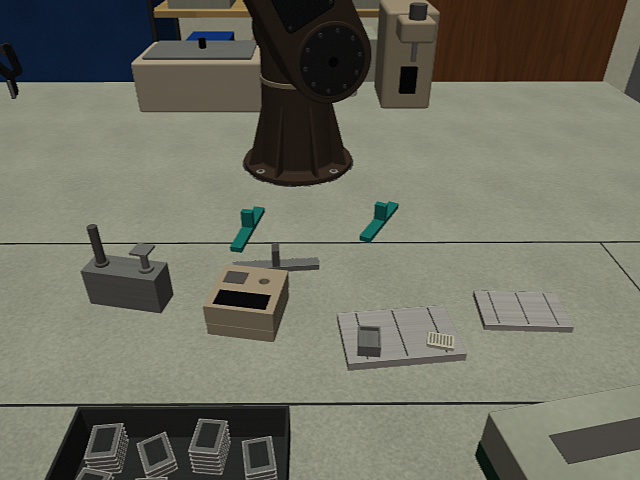

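View pics/top0.png

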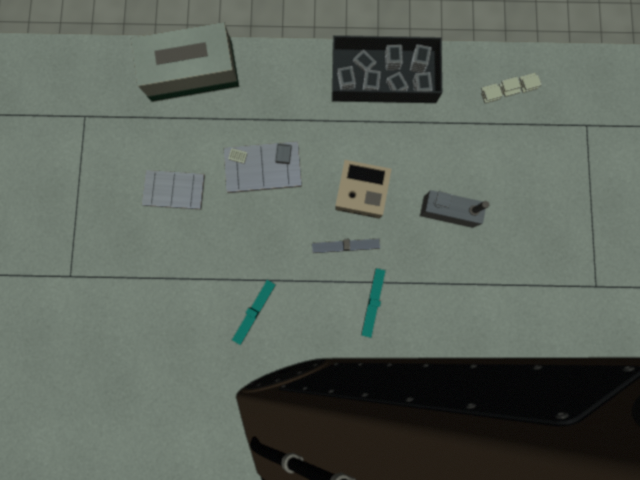

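The scene view shows the grey bar at (276,263), behind the box. In the top view:
- plate with moulds and cassette at (262,168)
- bar at (346,245)
- box at (363,188), with its hole at (352,195)
- holder at (455,208), with the stylus at (481,206) and the tamper at (438,200)

Next I'll measure these.

```bash
cat > h.py <<'E'
from bench import robot, snapshot, camera_info
import cv2, numpy as np
def ray(n,u,v):
    c=camera_info(n);K=np.array(c["K"]);T=np.array(c["cam_to_world"])
    d=T[:3,:3]@np.linalg.inv(K)@np.array([u,v,1.]); return T[:3,3],d
def onz(n,u,v,z):
    o,d=ray(n,u,v); return (o+d*(z-o[2])/d[2])
def proj(n,p):
    c=camera_info(n);K=np.array(c["K"]);T=np.array(c["cam_to_world"])
    q=K@(T[:3,:3].T@(np.array(p,float)-T[:3,3])); return q[:2]/q[2]
def tri(a,b):
    (o1,d1),(o2,d2)=ray(*a),ray(*b)
    s=np.linalg.lstsq(np.c_[d1,-d2],o2-o1,rcond=None)[0]
    p,q=o1+d1*s[0],o2+d2*s[1]; return (p+q)/2,np.linalg.norm(p-q)
E
python3 - <<'E'
import cv2
t=cv2.imread('pics/top0.png');s=cv2.imread('pics/scene0.png')
cv2.imwrite('pics/topA.png',cv2.resize(t[130:260,210:370],None,fx=5,fy=4.6,interpolation=cv2.INTER_CUBIC)[:598])
cv2.imwrite('pics/topB.png',cv2.resize(t[150:260,300:500],None,fx=4,fy=4,interpolation=cv2.INTER_CUBIC))
cv2.imwrite('pics/scA.png',cv2.resize(s[215:375,70:330],None,fx=3,fy=3,interpolation=cv2.INTER_CUBIC))
E
```

```text
(no output)
```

View pics/topA.png

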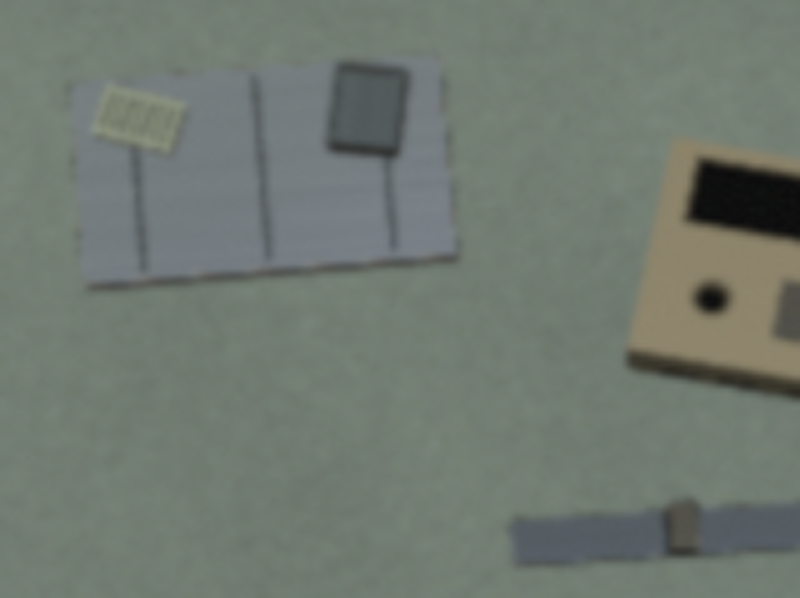

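View pics/topB.png

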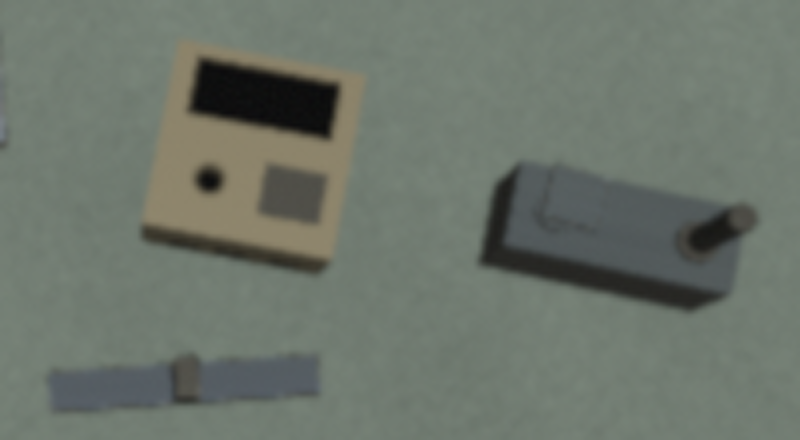

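View pics/scA.png

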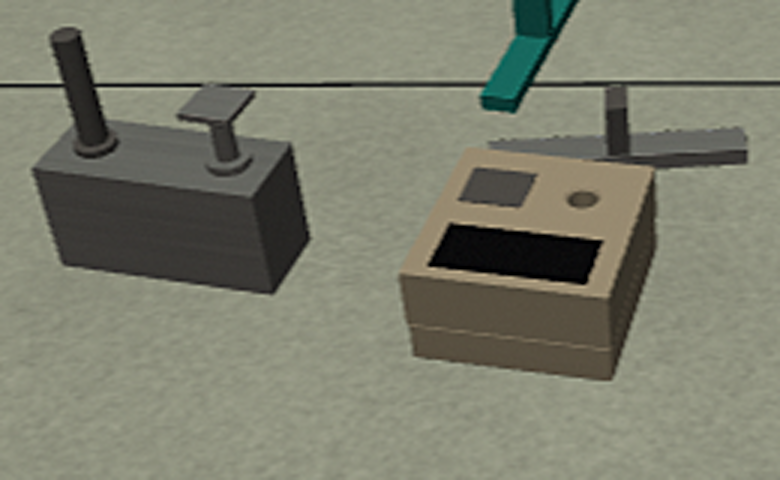

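Zoomed in, the plate, bar, box hole at about (352.5,195) and stylus are all clear. I'll take corners from colour masks and cross-check them in both views.

Run:
```python
from h import *
t=cv2.imread('pics/top0.png')
for (x,y) in [(240,180),(262,180),(330,247),(365,205),(280,230),(460,205),(170,190),(346,245)]: print((x,y),t[y,x])
f=t.astype(int)
bl=((f[:,:,0]-f[:,:,1])>-2).astype(np.uint8)
bl=cv2.morphologyEx(bl,cv2.MORPH_CLOSE,np.ones((3,3)))
cs,_=cv2.findContours(bl,cv2.RETR_EXTERNAL,cv2.CHAIN_APPROX_NONE)
for c in cs:
    if cv2.contourArea(c)>150:
        r=cv2.minAreaRect(c); 
        if r[0][1]<330 and r[0][1]>120: 
            print(r); b=cv2.boxPoints(r)
            for z in (12,16,70): 
                q=np.array([onz('top',*p,z)[:2] for p in b]); print(z,q.round(1).tolist(),np.linalg.norm(q[1]-q[0]).round(1),np.linalg.norm(q[2]-q[1]).round(1),q.mean(0).round(1))
cr=((f[:,:,2]-f[:,:,0])>20).astype(np.uint8)
cs,_=cv2.findContours(cr,cv2.RETR_EXTERNAL,cv2.CHAIN_APPROX_NONE)
c=max(cs,key=cv2.contourArea);r=cv2.minAreaRect(c);print(r);
ap=cv2.approxPolyDP(c,4,True)[:,0];print(ap.tolist(),[onz('top',*p,60)[:2].round(1).tolist() for p in ap])
dk=(t[185:205,342:362].sum(2)<200); ys,xs=np.nonzero(dk);print('hole',xs.mean()+342,ys.mean()+185,len(xs))
```

```text
(240, 180) [125 121 114]
(262, 180) [112 109 102]
(330, 247) [98 92 85]
(365, 205) [108 132 140]
(280, 230) [111 122 111]
(460, 205) [92 92 84]
(170, 190) [127 125 118]
(346, 245) [74 81 82]
((327.5111083984375, 246.66595458984375), (10.044368743896484, 31.396968841552734), 86.18592071533203)
12 [[474.6, 51.2], [480.9, -22.6], [457.2, -24.5], [451.0, 49.1]] 74.1 23.8 [465.9  13.3]
16 [[474.2, 51.1], [480.4, -22.4], [456.8, -24.3], [450.6, 49.0]] 73.8 23.7 [465.5  13.3]
70 [[468.5, 49.4], [474.4, -20.3], [452.1, -22.0], [446.2, 47.4]] 69.9 22.4 [460.3  13.6]
((364.0487060546875, 244.2301025390625), (10.044368743896484, 29.86703109741211), 86.18592071533203)
12 [[482.1, -36.7], [488.0, -107.0], [464.3, -108.6], [458.4, -38.5]] 70.5 23.8 [473.2 -72.7]
16 [[481.6, -36.5], [487.5, -106.5], [463.9, -108.1], [458.0, -38.3]] 70.3 23.7 [472.8 -72.3]
70 [[475.6, -33.6], [481.2, -100.0], [458.8, -101.5], [453.2, -35.3]] 66.6 22.5 [467.2 -67.6]
((454.5202331542969, 206.66175842285156), (59.96772384643555, 22.393890380859375), 12.875000953674316)
12 [[555.3, -211.9], [608.6, -224.4], [578.4, -363
[... 943 characters left out ...]
46.1, -35.7], [633.1, -109.9], [607.9, -105.4]] 25.7 75.4 [627.  -70.6]
((261.85272216796875, 166.55628967285156), (44.22441482543945, 75.15119171142578), 85.03025817871094)
12 [[702.2, 272.0], [721.6, 90.8], [612.4, 78.9], [593.4, 257.7]] 182.2 109.9 [657.4 174.8]
16 [[700.9, 271.0], [720.3, 90.5], [611.5, 78.6], [592.5, 256.8]] 181.5 109.4 [656.3 174.2]
70 [[683.4, 257.9], [701.8, 86.8], [598.7, 75.5], [580.7, 244.4]] 172.0 103.7 [641.2 166.1]
((363.07098388671875, 187.27767944335938), (47.90829086303711, 47.526546478271484), 11.003539085388184)
[[345, 160], [336, 205], [382, 214], [390, 169]] [[662.4, -23.4], [556.7, -4.1], [537.8, -108.7], [642.9, -127.0]]
hole 351.7857142857143 194.5 28
```

Run:
```python
from h import *
A=lambda x,y:((x+.5)/5-.5+210,(y+.5)/4.6-.5+130)
B=lambda x,y:((x+.5)/4-.5+300,(y+.5)/4-.5+150)
S=lambda x,y:((x+.5)/3-.5+70,(y+.5)/3-.5+215)
def both(n,a,b,z):
    p,e=tri(('top',*a),('scene',*b)); print(n,'top',onz('top',*a,z).round(1),'scene',onz('scene',*b,z).round(1),'tri',p.round(1),e.round(1))
both('hole',B(209,179),S(583,200),60)
both('styl top',B(743,216),S(66,35),145)
both('flange',B(691,244),S(96,146),72)
both('grip top',B(187,361),S(616,90),48)
both('barL? right-end bottom',B(320,393),S(490,145),12)
both('plate FR',A(457,256),(455.5,308.5),16)
both('plate FL',A(86,286),(338.5,313),16)
for n,a in (('holderFR',(728,293)),('holderFL',(503,247)),('holderBL',(520,164)),('BR',(748,213))): print(n,onz('top',*B(*a),70).round(1))
print(onz('top',*B(700,236),112).round(1), proj('top',(600,-66,60)))
s=cv2.imread('pics/scene0.png')
cv2.imwrite('pics/scB.png',cv2.resize(s[290:380,325:475],None,fx=5,fy=5,interpolation=cv2.INTER_CUBIC))
```

```text
hole top [582. -40.  60.] scene [582.1 -40.2  60. ] tri [582.  -40.1  59.9] 0.2
styl top top [ 548.7 -312.7  145. ] scene [ 547.4 -313.5  145. ] tri [ 548.6 -312.7  145.7] 0.5
flange top [ 546.9 -309.7   72. ] scene [ 548.  -314.1   72. ] tri [ 547.6 -312.1   71.3] 4.3
grip top top [478.7 -29.2  48. ] scene [458.4 -30.3  48. ] tri [477.3 -28.6  60.9] 0.1
barL? right-end bottom top [ 465.2 -109.4   12. ] scene [ 466.4 -110.1   12. ] tri [ 465.3 -109.9   11.2] 0.8
plate FR top [611.7  79.1  16. ] scene [599.9 276.   16. ] tri [629.1 167.2  51.7] 186.3
plate FL top [592.7 255.7  16. ] scene [610.3  81.6  16. ] tri [596.  165.4  28.9] 171.5
holderFR [ 519.8 -330.4   70. ]
holderFL [ 543.7 -204.8   70. ]
holderBL [ 591.5 -215.    70. ]
BR [ 565.6 -342.9   70. ]
[ 544.  -301.3  112. ] [363.3324131  186.83740332]
```

View pics/scB.png

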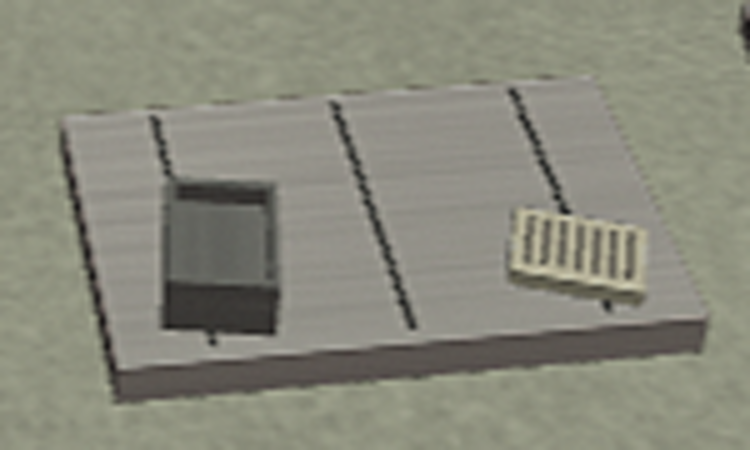

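Both views agree:
- hole (582,-40), 60 mm high
- stylus (548,-312.6), top at 145 mm
- bar centre (469.5,-29), yaw 4.9°
- plate front-edge midpoint (601.6,168.3), yaw 6.1°, with sizes matching the spec

I'll turn the tool to the bar's yaw first.

Request:
step_arm(motion=[[[0,0,0],[0,0,5.5],1],[[0,0,0],[0,0,5.5],1],[[0,0,0],[0,0,5.5],1],[[0,0,0],[0,0,0],1],[[0,0,0],[0,0,0],1]], force=60)

```text
t: 0.52
eef_pos: [236.7, -605.2, 231.0]
eef_rot: [[0.996, 0.088, -0.0], [0.088, -0.996, 0.0], [-0.0, -0.001, -1.0]]
force: [0.3, -0.7, -0.0]
gripper_width: 85.5
```

```bash
cat >> h.py <<'E'
def to(x,y,z):
    o=robot.get_obs(); R=o["eef_rot"]; d=np.array([x,y,z])-o["eef_pos"]
    print('t',round(o['t'],2),'pos',o["eef_pos"].round(1),'yaw',np.degrees(np.arctan2(R[1,0],R[0,0])).round(2),'tilt',R[:2,2].round(4),'w',round(o['gripper_width'],1),'F',o['force'].round(1),'j',o['joints'].round(0),'\n delta tool cm',(R.T@d/10).round(2))
E
python3 -c "
from h import *
to(469.5,-29,150)"
```

```text
t 0.52 pos [ 236.7 -605.2  231. ] yaw 5.03 tilt [-0.0002  0.0005] w 85.5 F [ 0.3 -0.7 -0. ] j [-71.  28.  91.  -0.  61.  14.] 
 delta tool cm [ 28.24 -55.35   8.13]
```

Request:
step_arm(motion=[[[1.4,-2.77,0.2],[0,0,0],1],[[1.4,-2.77,0.2],[0,0,0],1],[[1.4,-2.77,0.2],[0,0,0],1],[[1.4,-2.77,0.2],[0,0,0],1],[[1.4,-2.77,0.2],[0,0,0],1],[[1.4,-2.77,0.2],[0,0,0],1],[[1.4,-2.77,0.2],[0,0,0],1],[[1.4,-2.77,0.2],[0,0,0],1],[[1.4,-2.77,0.2],[0,0,0],1],[[1.4,-2.77,0.2],[0,0,0],1]])

```text
t: 1.35
eef_pos: [353.0, -316.1, 211.3]
eef_rot: [[0.996, 0.088, 0.0], [0.088, -0.996, -0.0], [0.0, 0.0, -1.0]]
force: [0.5, 0.3, 0.2]
gripper_width: 85.2
```

Request:
step_arm(motion=[[[1.4,-2.77,0.6],[0,0,0],1],[[1.4,-2.77,0.6],[0,0,0],1],[[1.4,-2.77,0.6],[0,0,0],1],[[1.4,-2.77,0.6],[0,0,0],1],[[1.4,-2.77,0.6],[0,0,0],1],[[1.4,-2.77,0.6],[0,0,0],1],[[1.4,-2.77,0.6],[0,0,0],1],[[1.4,-2.77,0.6],[0,0,0],1],[[1.4,-2.77,0.6],[0,0,0],1],[[1.4,-2.77,0.6],[0,0,0],1],[[0,0,0],[0,0,0],1],[[0,0,0],[0,0,0],1]])

```text
t: 2.35
eef_pos: [469.0, -28.2, 151.0]
eef_rot: [[0.996, 0.091, -0.001], [0.091, -0.996, 0.0], [-0.001, -0.0, -1.0]]
force: [0.2, -0.0, 0.3]
gripper_width: 85.4
```

```bash
python3 -c "
from h import *
to(469.5,-29,60)
p,d=snapshot('scene');cv2.imwrite('pics/s1.png',cv2.resize(p[180:300,180:380],None,fx=4,fy=4,interpolation=cv2.INTER_CUBIC))"
```

```text
t 2.35 pos [469.  -28.2 151. ] yaw 5.21 tilt [-0.0006  0.0001] w 85.4 F [ 0.2 -0.   0.3] j [ -7.  20. 119.   0.  41.  78.] 
 delta tool cm [0.05 0.08 9.1 ]
```

View pics/s1.png

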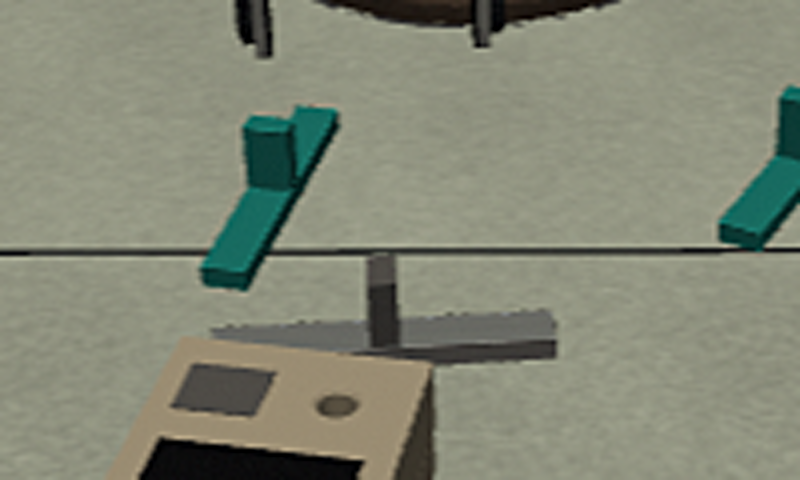

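```bash
python3 -c "
from h import *
print(onz('scene',180+380.5/4-.5,180+268.5/4-.5,48), proj('scene',(469.5,-29,48)),proj('top',(469.5,-29,48)))
to(469.5,-29,18)"
```

```text
[464.81003913 -30.63482161  48.        ] [275.35877149 248.07773805] [346.24551135 243.89248323]
t 2.4 pos [468.7 -29.2 151.2] yaw 5.11 tilt [-0.0005 -0.0001] w 85.1 F [-0.3 -0.6  0.9] j [ -7.  20. 119.  -0.  41.  78.] 
 delta tool cm [ 9.000e-02 -1.000e-02  1.332e+01]
```

Request:
step_arm(motion=[[[0,0,2],[0,0,0],1],[[0,0,2],[0,0,0],1],[[0,0,2],[0,0,0],1],[[0,0,2],[0,0,0],1],[[0,0,2],[0,0,0],1],[[0,0,1.5],[0,0,0],1],[[0,0,1],[0,0,0],1],[[0,0,0.8],[0,0,0],1],[[0,0,0],[0,0,0],1]])

```text
t: 3.15
eef_pos: [468.3, -30.2, 17.4]
eef_rot: [[0.996, 0.085, -0.001], [0.085, -0.996, 0.0], [-0.001, -0.0, -1.0]]
force: [-0.7, -0.5, 0.0]
gripper_width: 85.3
```

Request:
step_arm(motion=[[[0,0,0],[0,0,0],0],[[0,0,0],[0,0,0],0],[[0,0,0],[0,0,0],0],[[0,0,0],[0,0,0],0],[[0,0,0],[0,0,0],0],[[0,0,0],[0,0,0],0],[[0,0,0],[0,0,0],0],[[0,0,0],[0,0,0],0]])

```text
t: 3.82
eef_pos: [469.1, -29.6, 18.8]
eef_rot: [[0.996, 0.085, 0.001], [0.085, -0.996, -0.0], [0.001, 0.0, -1.0]]
force: [-1.6, 0.8, 11.3]
gripper_width: 12.9
```

```bash
python3 -c "
from h import *
to(469.5,-29,18)
for n in('scene','top'):
  p,d=snapshot(n);cv2.imwrite('pics/%s2.png'%n,p)
a=cv2.imread('pics/scene2.png')[180:330,180:420];b=cv2.imread('pics/top2.png')[150:300,220:460]
cv2.imwrite('pics/c2.png',cv2.resize(np.hstack([a[:,:180],b[:,60:200]]),None,fx=2.4,fy=3,interpolation=cv2.INTER_CUBIC))"
```

```text
t 3.82 pos [469.1 -29.6  18.8] yaw 4.87 tilt [ 0.0007 -0.0001] w 12.9 F [-1.6  0.8 11.3] j [ -7.  34. 124.  -0.  22.  78.] 
 delta tool cm [ 0.05 -0.06  0.08]
```

View pics/c2.png

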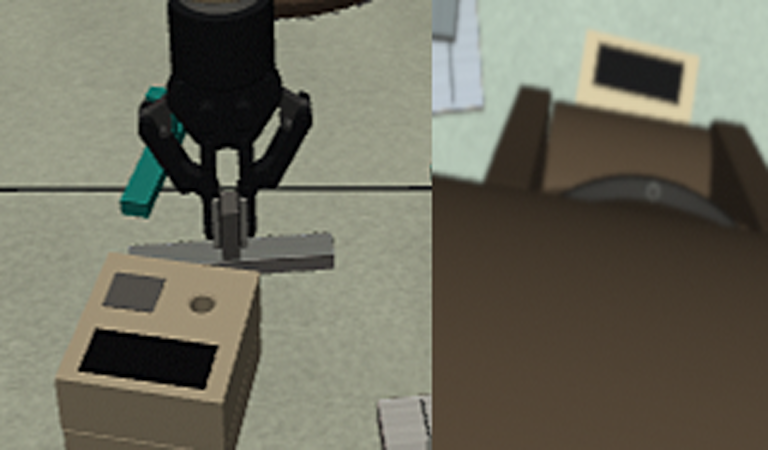

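The image shows the grip block between the fingers (width 12.9). Lifting, then checking it holds.

Request:
step_arm(motion=[[[0,0,-0.5],[0,0,0],0],[[0,0,-1.5],[0,0,0],0],[[0,0,-2],[0,0,0],0],[[0,0,-2],[0,0,-1.2],0],[[0,0,-2],[0,0,0],0],[[0,0,0],[0,0,0],0],[[0,0,0],[0,0,0],0]])

```text
t: 4.5
eef_pos: [469.4, -29.7, 99.0]
eef_rot: [[0.994, 0.105, 0.002], [0.105, -0.994, -0.0], [0.002, 0.0, -1.0]]
force: [-0.1, 0.0, -5.0]
gripper_width: 13.3
```

```bash
python3 -c "
from h import *
c,s=np.cos(np.radians(6.1)),np.sin(np.radians(6.1))
e=np.array([601.6,168.3])-np.array([c,s])*(12+10); print(e)
to(*e,98)"
```

```text
[579.72456523 165.96219043]
t 4.5 pos [469.4 -29.7  99. ] yaw 6.05 tilt [ 0.0021 -0.0003] w 13.3 F [-0.1  0.  -5. ] j [ -7.  25. 122.   0.  33.  77.] 
 delta tool cm [ 13.04 -18.29   0.12]
```

Request:
step_arm(motion=[[[1,-2,0],[0,0,0],0],[[1.2,-2,0],[0,0,0],0],[[1.2,-2,0],[0,0,0],0],[[1.2,-2,0],[0,0,0],0],[[1.4,-2,0],[0,0,0],0],[[1.4,-2,0],[0,0,0],0],[[1.4,-2,0],[0,0,0],0],[[1.4,-2,0],[0,0,0],0],[[1.4,-1.3,0],[0,0,0],0],[[1.4,-1,0],[0,0,0],0],[[0,0,0],[0,0,0],0],[[0,0,0],[0,0,0],0]])

```text
t: 5.5
eef_pos: [578.2, 166.5, 96.5]
eef_rot: [[0.994, 0.107, -0.002], [0.107, -0.994, -0.0], [-0.002, 0.0, -1.0]]
force: [-1.1, 0.1, -3.3]
gripper_width: 12.7
```

```bash
python3 -c "
from h import *
to(579.7,166,24)
p,d=snapshot('scene');cv2.imwrite('pics/s3.png',cv2.resize(p[190:390,280:530],None,fx=3,fy=3,interpolation=cv2.INTER_CUBIC))"
```

```text
t 5.5 pos [578.2 166.5  96.5] yaw 6.11 tilt [-0.002  -0.0005] w 12.7 F [-1.1  0.1 -3.3] j [ 13.  33. 105.  -0.  43.  97.] 
 delta tool cm [0.16 0.06 7.25]
```

View pics/s3.png

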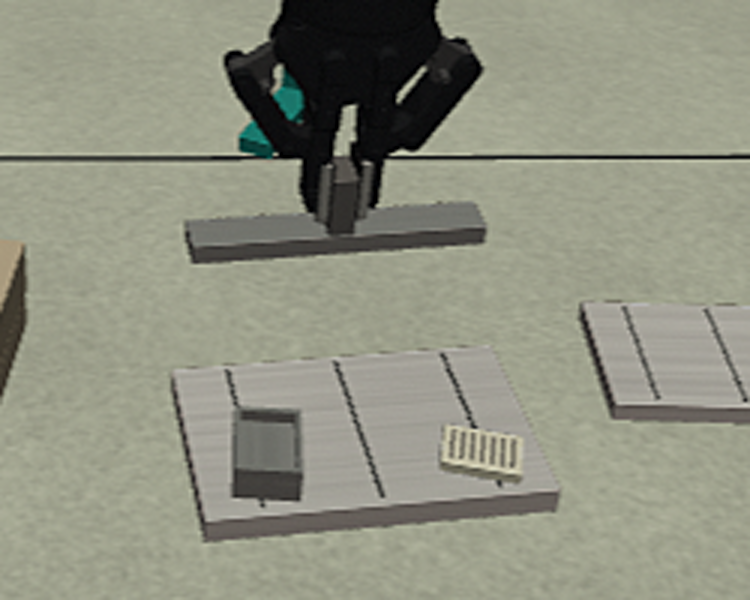

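The bar is held level, parallel to the plate edge and centred on it. Lowering it.

Request:
step_arm(motion=[[[0,0,1.5],[0,0,0],0],[[0,0,1.5],[0,0,0],0],[[0,0,1.5],[0,0,0],0],[[0,0,1.5],[0,0,0],0],[[0,0,1.0],[0,0,0],0],[[0,0,0.3],[0,0,0],0],[[0,0,0.1],[0,0,0],0],[[0,0,0.1],[0,0,0],0],[[0,0,0],[0,0,0],0],[[0,0,0],[0,0,0],0]])

```text
t: 6.38
eef_pos: [579.2, 166.1, 24.0]
eef_rot: [[0.994, 0.106, 0.001], [0.106, -0.994, 0.0], [0.001, -0.0, -1.0]]
force: [0.7, -0.2, -3.7]
gripper_width: 13.3
```

```bash
python3 -c "
from h import *
to(589.7,167,19)"
```

```text
t 6.38 pos [579.2 166.1  24. ] yaw 6.06 tilt [0.001  0.0002] w 13.3 F [ 0.7 -0.2 -3.7] j [ 13.  39. 106.  -0.  34.  97.] 
 delta tool cm [1.05 0.02 0.5 ]
```

Request:
step_arm(motion=[[[0,0,0.2],[0,0,0],0],[[0,0,0.1],[0,0,0],0],[[0,0,0.1],[0,0,0],0],[[0,0,0],[0,0,0],0],[[0,0,0],[0,0,0],0]])

```text
t: 6.8
eef_pos: [578.7, 166.1, 19.3]
eef_rot: [[0.994, 0.106, -0.0], [0.106, -0.994, -0.0], [-0.0, 0.0, -1.0]]
force: [0.8, -0.2, -3.9]
gripper_width: 13.1
```

Request:
step_arm(motion=[[[0.2,0,0.05],[0,0,0],0],[[0.2,0,0.05],[0,0,0],0],[[0.2,0,0],[0,0,0],0],[[0,0,0],[0,0,0],0],[[0,0,0],[0,0,0],0]])

```text
t: 7.22
eef_pos: [583.3, 166.5, 18.9]
eef_rot: [[0.994, 0.106, -0.003], [0.106, -0.994, -0.0], [-0.003, 0.0, -1.0]]
force: [-12.0, -1.1, 17.1]
gripper_width: 13.1
```

```bash
python3 -c "
from h import *
to(589.7,167,19)"
```

```text
t 7.22 pos [583.3 166.5  18.9] yaw 6.06 tilt [-0.0027 -0.0005] w 13.1 F [-12.   -1.1  17.1] j [ 13.  40. 106.   0.  35.  97.] 
 delta tool cm [ 0.64  0.02 -0.01]
```

Request:
step_arm(motion=[[[0,0,-0.05],[0,0,0],0],[[0.1,0,0],[0,0,0],0],[[0.1,0,0],[0,0,0],0],[[0.1,0,0],[0,0,0],0],[[0,0,0],[0,0,0],0],[[0,0,0],[0,0,0],0]])

```text
t: 7.72
eef_pos: [587.4, 167.0, 18.9]
eef_rot: [[0.994, 0.105, -0.001], [0.105, -0.994, -0.0], [-0.001, 0.0, -1.0]]
force: [-4.7, -0.4, 5.2]
gripper_width: 13.4
```

Request:
step_arm(motion=[[[0.1,0,0],[0,0,0],0],[[0.05,0,0],[0,0,0],0],[[0,0,0],[0,0,0],0],[[0,0,0],[0,0,0],0]])

```text
t: 8.05
eef_pos: [589.0, 167.1, 18.8]
eef_rot: [[0.994, 0.106, -0.001], [0.106, -0.994, -0.0], [-0.001, 0.0, -1.0]]
force: [-5.3, -0.5, 5.4]
gripper_width: 12.9
```

```bash
python3 -c "
from h import *
to(589.7,167,19)
p,d=snapshot('scene');cv2.imwrite('pics/s4.png',cv2.resize(p[230:390,320:480],None,fx=3.7,fy=3.7,interpolation=cv2.INTER_CUBIC))"
```

```text
t 8.05 pos [589.  167.1  18.8] yaw 6.06 tilt [-0.0007 -0.0001] w 12.9 F [-5.3 -0.5  5.4] j [ 13.  40. 105.   0.  35.  97.] 
 delta tool cm [ 0.07  0.02 -0.02]
```

View pics/s4.png

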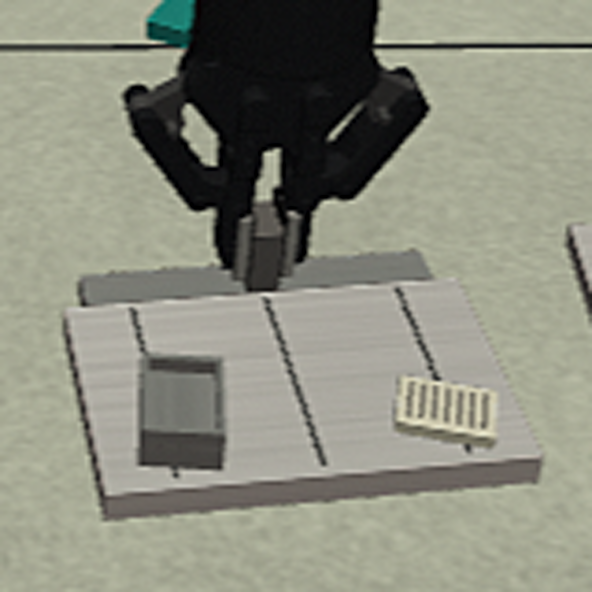

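Close to contact. I'll push on gently until the force rises.

Request:
step_arm(motion=[[[0.1,0,0],[0,0,0],0],[[0,0,0],[0,0,0],0],[[0,0,0],[0,0,0],0]])

```text
t: 8.35
eef_pos: [589.6, 167.2, 18.9]
eef_rot: [[0.994, 0.106, -0.001], [0.106, -0.994, -0.0], [-0.001, 0.0, -1.0]]
force: [-7.3, 0.1, 8.4]
gripper_width: 13.1
```

Request:
step_arm(motion=[[[0.1,0,0],[0,0,0],0],[[0,0,0],[0,0,0],0],[[0,0,0],[0,0,0],0]])

```text
t: 8.6
eef_pos: [589.7, 167.2, 18.9]
eef_rot: [[0.994, 0.106, -0.003], [0.106, -0.994, -0.001], [-0.003, 0.0, -1.0]]
force: [-12.0, -0.5, 11.9]
gripper_width: 12.9
```

Request:
step_arm(motion=[[[0.1,0,-0.03],[0,0,0],0],[[0,0,0],[0,0,0],0],[[0,0,0],[0,0,0],0]])

```text
t: 8.85
eef_pos: [589.7, 167.2, 18.9]
eef_rot: [[0.994, 0.106, -0.005], [0.106, -0.994, -0.001], [-0.005, 0.0, -1.0]]
force: [-14.3, 0.1, 12.8]
gripper_width: 12.8
```

```bash
python3 -c "
from h import *
to(589.7,167,19); print(robot.get_obs()['ft_torque'])"
```

```text
t 8.85 pos [589.7 167.2  18.9] yaw 6.07 tilt [-0.0046 -0.0009] w 12.8 F [-14.3   0.1  12.8] j [ 13.  40. 105.   0.  35.  97.] 
 delta tool cm [-0.    0.02 -0.01]
[-0.12021397  2.63713689  0.03221182]
```

The contact yaw torque is near zero under a 14 N push, so the bar is flush along its length. Releasing.

Request:
step_arm(motion=[[[-0.1,0,0],[0,0,0],0],[[0,0,0],[0,0,0],0.5],[[0,0,0],[0,0,0],0.5],[[0,0,0],[0,0,0],0.5],[[0,0,0],[0,0,0],0.5],[[0,0,0],[0,0,0],0.5]])

```text
t: 9.35
eef_pos: [591.6, 167.4, 19.2]
eef_rot: [[0.994, 0.105, 0.001], [0.105, -0.994, 0.0], [0.001, -0.0, -1.0]]
force: [0.3, -0.0, 0.5]
gripper_width: 42.9
```

Request:
step_arm(motion=[[[0,0,-1],[0,0,0],0.5],[[0,0,-2],[0,0,0],0.5],[[0,0,-3],[0,0,0],0.5],[[0,0,-3],[0,0,0],0.5],[[0,0,-3],[0,0,0],0.5],[[-2,0,-3],[0,0,0],0.5],[[-3,2,-3],[0,0,0],0.5],[[-3,3,0],[0,0,0],0.5],[[-3,3,0],[0,0,0],0.5],[[0,3,0],[0,0,0],0.5],[[0,0,0],[0,0,0],0.5]])

```text
t: 10.27
eef_pos: [496.6, 46.6, 197.0]
eef_rot: [[0.995, 0.104, 0.001], [0.104, -0.995, -0.001], [0.001, 0.001, -1.0]]
force: [1.0, 0.2, 0.3]
gripper_width: 42.7
```

```bash
python3 -c "
from h import *
to(548,-312.6,200)
p,d=snapshot('scene');cv2.imwrite('pics/s5.png',cv2.resize(p[230:390,320:480],None,fx=3.7,fy=3.7,interpolation=cv2.INTER_CUBIC))
p,d=snapshot('top');cv2.imwrite('pics/t5f.png',p);cv2.imwrite('pics/t5.png',cv2.resize(p[120:240,210:330],None,fx=5,fy=5,interpolation=cv2.INTER_CUBIC))"
```

```text
t 10.27 pos [496.6  46.6 197. ] yaw 5.97 tilt [ 0.0011 -0.0009] w 42.7 F [1.  0.2 0.3] j [  2.  18. 113.  -0.  49.  86.] 
 delta tool cm [ 1.38 36.26 -0.26]
```

View pics/s5.png

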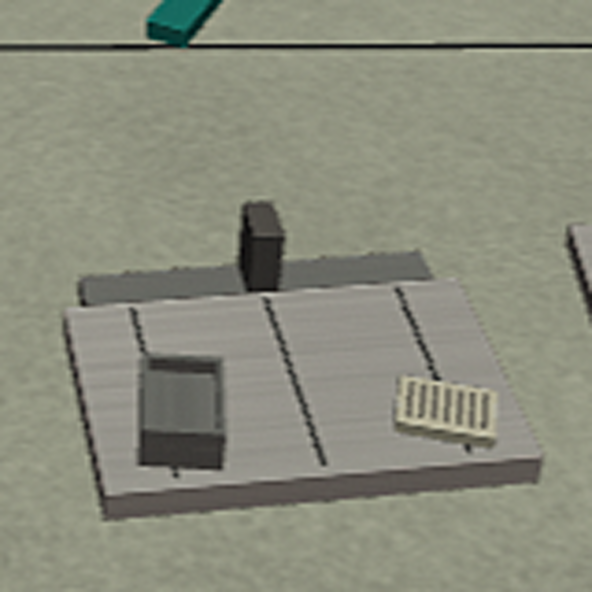

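View pics/t5.png

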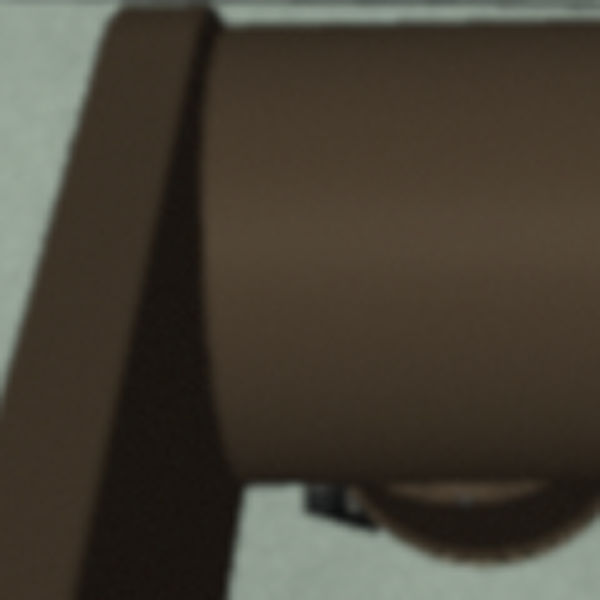

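The scene view shows the bar against the plate's front edge, with the moulds and cassette unmoved. On to the stylus.

Request:
step_arm(motion=[[[0,2,0],[0,0,0],0.5],[[0,3,0],[0,0,0],0.5],[[0.1,3,0],[0,0,0],0.5],[[0.2,3.2,0],[0,0,0],0.5],[[0.2,3.2,0],[0,0,0],0.5],[[0.2,3.2,0],[0,0,0],0.5],[[0.2,3.2,0],[0,0,0],0.5],[[0.2,3.2,0],[0,0,0],0.5],[[0.2,3.2,0],[0,0,0],0.5],[[0.1,3.2,0],[0,0,0],0.5],[[0,3,0],[0,0,0],0.5],[[0,2.5,0],[0,0,0],0.5]])

```text
t: 11.37
eef_pos: [550.3, -306.7, 195.9]
eef_rot: [[0.994, 0.106, 0.0], [0.106, -0.994, -0.0], [0.0, 0.0, -1.0]]
force: [-0.2, 0.4, -0.4]
gripper_width: 42.5
```

Request:
step_arm(motion=[[[0,0,0],[0,0,0],0.5],[[0,0,0],[0,0,0],0.5]])

```text
t: 11.53
eef_pos: [549.8, -305.6, 195.5]
eef_rot: [[0.995, 0.104, -0.0], [0.104, -0.995, 0.0], [-0.0, -0.0, -1.0]]
force: [-0.9, 0.4, -0.6]
gripper_width: 42.5
```

```bash
python3 -c "
from h import *
to(548.3,-312.7,165)
p,d=snapshot('scene');cv2.imwrite('pics/s6.png',cv2.resize(p[150:330,40:280],None,fx=3.2,fy=3.2,interpolation=cv2.INTER_CUBIC))
p,d=snapshot('top');cv2.imwrite('pics/t6f.png',p);cv2.imwrite('pics/t6.png',cv2.resize(p[120:240,210:370],None,fx=5,fy=5,interpolation=cv2.INTER_CUBIC))"
```

```text
t 11.53 pos [ 549.8 -305.6  195.5] yaw 5.99 tilt [-0.      0.0003] w 42.5 F [-0.9  0.4 -0.6] j [-32.  28.  96.   0.  56.  52.] 
 delta tool cm [-0.23  0.69  3.05]
```

View pics/s6.png

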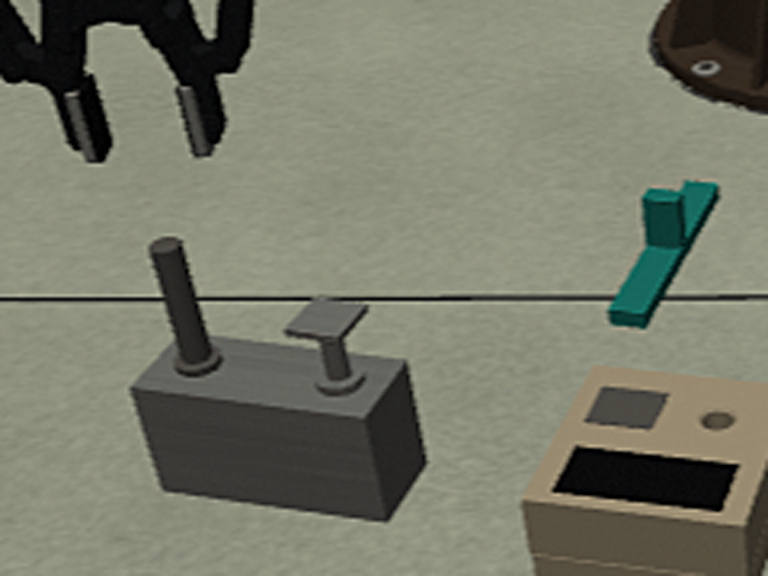

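View pics/t6.png

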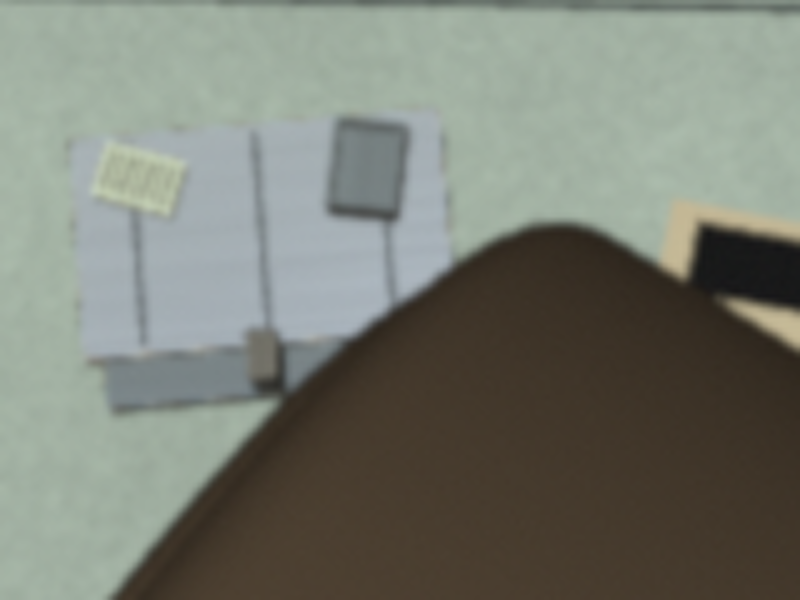

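In the top view the bar's far edge lies on the plate's front edge, with about 10 mm margin at its left end as expected. The stylus is below the jaws, so I'll align and descend.

Request:
step_arm(motion=[[[-0.2,0.7,1],[0,0,0],0.5],[[0,0,2],[0,0,0],0.5],[[0,0,0],[0,0,0],0.5],[[0,0,0],[0,0,0],0.5]])

```text
t: 11.97
eef_pos: [547.4, -311.5, 164.7]
eef_rot: [[0.994, 0.106, -0.002], [0.106, -0.994, 0.001], [-0.002, -0.002, -1.0]]
force: [-0.2, 0.2, -0.0]
gripper_width: 42.5
```

```bash
python3 -c "
from h import *
to(548.3,-312.7,96)"
```

```text
t 11.97 pos [ 547.4 -311.5  164.7] yaw 6.1 tilt [-0.0021  0.0014] w 42.5 F [-0.2  0.2 -0. ] j [-32.  30.  98.   0.  52.  51.] 
 delta tool cm [0.09 0.14 6.87]
```

Request:
step_arm(motion=[[[0.1,0.1,1],[0,0,0],0.5],[[0,0,1.5],[0,0,0],0.5],[[0,0,1.5],[0,0,0],0.5],[[0,0,1.5],[0,0,0],0.5],[[0,0,1],[0,0,0],0.5],[[0,0,0.4],[0,0,0],0.5],[[0,0,0],[0,0,0],0.5],[[0,0,0],[0,0,0],0.5]])

```text
t: 12.63
eef_pos: [549.5, -313.5, 97.2]
eef_rot: [[0.994, 0.106, 0.0], [0.106, -0.994, -0.0], [0.0, 0.0, -1.0]]
force: [0.0, 0.1, 0.4]
gripper_width: 42.7
```

Request:
step_arm(motion=[[[0,0,0],[0,0,0],0],[[0,0,0],[0,0,0],0],[[0,0,0],[0,0,0],0],[[0,0,0],[0,0,0],0],[[0,0,0],[0,0,0],0],[[0,0,0],[0,0,0],0]], force=80)

```text
t: 13.13
eef_pos: [549.6, -313.7, 97.8]
eef_rot: [[0.994, 0.105, 0.001], [0.105, -0.994, -0.001], [0.001, 0.001, -1.0]]
force: [-1.6, 1.3, 5.3]
gripper_width: 14.3
```

```bash
python3 -c "
from h import *
to(548.3,-312.7,96)
p,d=snapshot('scene');cv2.imwrite('pics/s7.png',cv2.resize(p[150:330,40:280],None,fx=3.2,fy=3.2,interpolation=cv2.INTER_CUBIC))"
```

```text
t 13.13 pos [ 549.6 -313.7   97.8] yaw 6.06 tilt [ 0.0012 -0.0007] w 14.3 F [-1.6  1.3  5.3] j [-32.  35. 100.   0.  45.  51.] 
 delta tool cm [-0.12 -0.11  0.18]
```

View pics/s7.png

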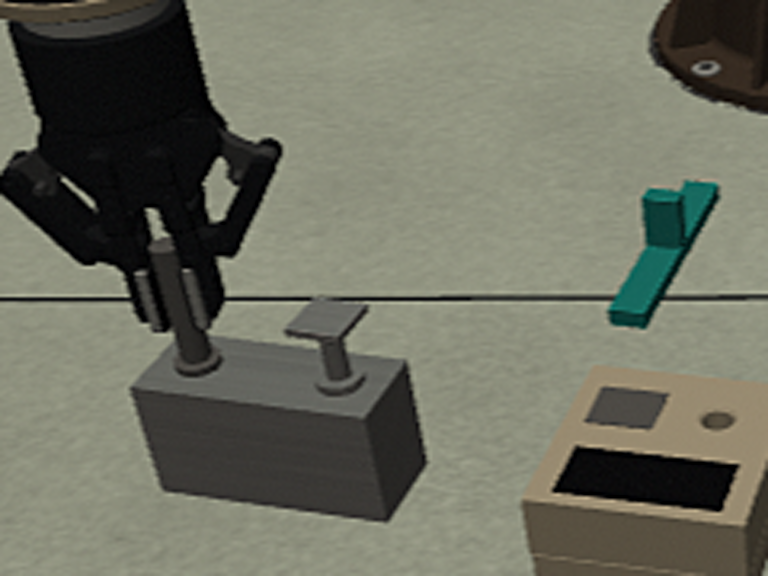

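The handle is between the pads (width 14.3). Lifting straight out.

Request:
step_arm(motion=[[[0,0,-0.5],[0,0,0],0],[[0,0,-0.8],[0,0,0],0],[[0,0,-1],[0,0,0],0],[[0,0,-1],[0,0,0],0],[[0,0,-1],[0,0,0],0],[[0,0,-1.2],[0,0,0],0],[[0,0,-1.5],[0,0,0],0],[[0,0,-2],[0,0,0],0],[[0,0,-2],[0,0,0],0],[[0,0,-2],[0,0,0],0],[[0,0,0],[0,0,0],0],[[0,0,0],[0,0,0],0]])

```text
t: 14.18
eef_pos: [549.7, -313.8, 228.6]
eef_rot: [[0.994, 0.106, 0.002], [0.106, -0.994, -0.002], [0.002, 0.002, -1.0]]
force: [-0.6, 0.2, -1.5]
gripper_width: 14.0
```

```bash
python3 -c "
from h import *
to(582,-40.2,228)
p,d=snapshot('scene');cv2.imwrite('pics/s8.png',cv2.resize(p[100:320,40:280],None,fx=2.7,fy=2.7,interpolation=cv2.INTER_CUBIC))"
```

```text
t 14.18 pos [ 549.7 -313.8  228.6] yaw 6.06 tilt [ 0.0024 -0.0015] w 14.0 F [-0.6  0.2 -1.5] j [-32.  26.  94.   0.  59.  51.] 
 delta tool cm [  6.1  -26.86   0.03]
```

View pics/s8.png

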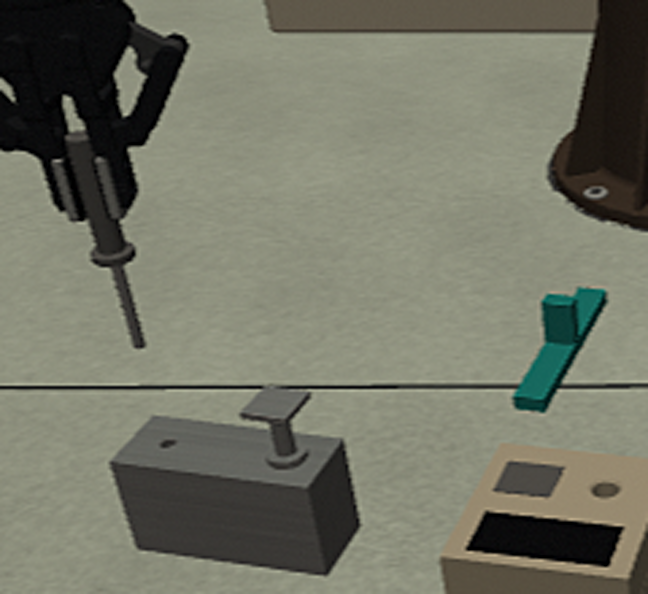

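The stylus is out of its well and the tamper is untouched. Carrying it over the box.

Request:
step_arm(motion=[[[0.3,-1,0],[0,0,0],0],[[0.5,-2.5,0],[0,0,0],0],[[0.6,-2.7,0],[0,0,0],0],[[0.6,-2.7,0],[0,0,0],0],[[0.6,-2.7,0],[0,0,0],0],[[0.6,-2.7,0],[0,0,0],0],[[0.6,-2.7,0],[0,0,0],0],[[0.6,-2.7,0],[0,0,0],0],[[0.6,-2.7,0],[0,0,0],0],[[0.6,-2.5,0],[0,0,0],0],[[0.5,-2,0],[0,0,0],0],[[0,0,0],[0,0,0],0]])

```text
t: 15.23
eef_pos: [580.9, -35.4, 225.8]
eef_rot: [[0.994, 0.108, -0.002], [0.108, -0.994, 0.001], [-0.002, -0.001, -1.0]]
force: [-1.3, 0.5, -0.1]
gripper_width: 14.1
```

Request:
step_arm(motion=[[[0,0,1.5],[0,0,0],0],[[0,0,2],[0,0,0],0],[[0,0,1.5],[0,0,0],0],[[0,0,0],[0,0,0],0],[[0,0,0],[0,0,0],0],[[0,0,0],[0,0,0],0]])

```text
t: 15.73
eef_pos: [581.5, -39.5, 177.2]
eef_rot: [[0.994, 0.105, 0.0], [0.105, -0.994, 0.0], [0.0, -0.0, -1.0]]
force: [0.6, 0.4, -0.9]
gripper_width: 14.0
```

```bash
python3 -c "
from h import *
to(582,-40.2,150)
p,d=snapshot('scene');cv2.imwrite('pics/s9.png',cv2.resize(p[170:320,180:330],None,fx=4,fy=4,interpolation=cv2.INTER_CUBIC))
o=robot.get_obs();z=o['eef_pos'][2]-87.8
print(z)
for q in ((582,-40.2,60),(o['eef_pos'][0],o['eef_pos'][1],z)):
  print((proj('scene',q)-[180,170])*4)"
```

```text
t 15.73 pos [581.5 -39.5 177.2] yaw 6.05 tilt [0. 0.] w 14.0 F [ 0.6  0.4 -0.9] j [ -7.  26. 104.   0.  51.  77.] 
 delta tool cm [0.04 0.08 2.72]
89.7227556234836
[336.01953877 445.1436683 ]
[333.59493926 386.58676877]
```

View pics/s9.png

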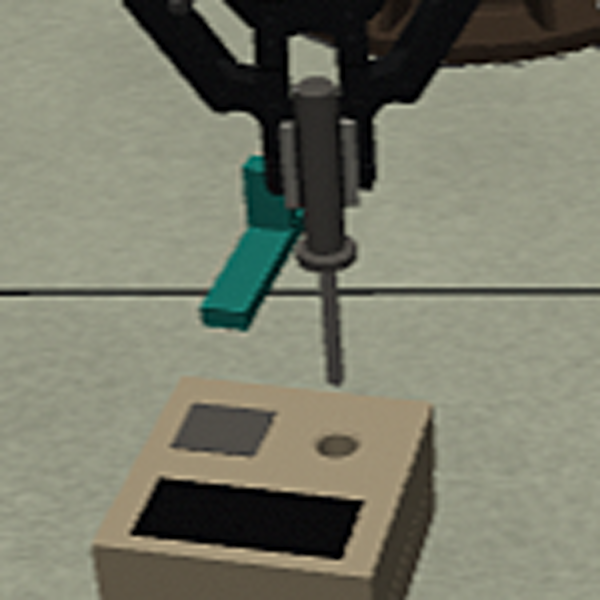

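Tip seen at (335,381) in the crop, 1–2 mm nearer the robot than the TCP axis. That's well inside the ±4.5 mm clearance, and I'll correct for it as I descend.

Request:
step_arm(motion=[[[0.15,0.1,1],[0,0,0],0],[[0,0,1],[0,0,0],0],[[0,0,0.5],[0,0,0],0],[[0,0,0],[0,0,0],0],[[0,0,0],[0,0,0],0]])

```text
t: 16.2
eef_pos: [582.6, -40.3, 151.2]
eef_rot: [[0.994, 0.106, -0.001], [0.106, -0.994, 0.0], [-0.001, -0.0, -1.0]]
force: [0.1, -0.2, -0.0]
gripper_width: 14.6
```

```bash
python3 -c "
from h import *
to(583.2,-40.2,121.8)
p,d=snapshot('scene');cv2.imwrite('pics/s10.png',cv2.resize(p[200:320,200:320],None,fx=5,fy=5,interpolation=cv2.INTER_CUBIC))"
```

```text
t 16.2 pos [582.6 -40.3 151.2] yaw 6.06 tilt [-0.0011  0.0002] w 14.6 F [ 0.1 -0.2 -0. ] j [ -7.  28. 105.   0.  48.  77.] 
 delta tool cm [ 0.06 -0.    2.94]
```

View pics/s10.png

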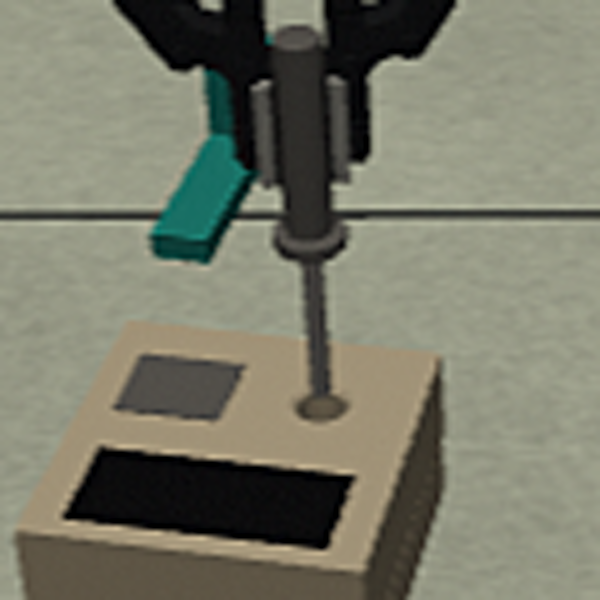

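Request:
step_arm(motion=[[[0.2,0,0],[0,0,0],0],[[0,0,0.4],[0,0,0],0],[[0,0,0.4],[0,0,0],0],[[0,0,0.2],[0,0,0],0],[[0,0,0],[0,0,0],0],[[0,0,0],[0,0,0],0]])

```text
t: 16.75
eef_pos: [584.8, -40.1, 141.5]
eef_rot: [[0.994, 0.105, -0.0], [0.105, -0.994, 0.0], [-0.0, -0.0, -1.0]]
force: [-0.4, 0.3, -1.1]
gripper_width: 14.1
```

```bash
python3 -c "
from h import *
to(583.2,-40.2,121.8)
p,d=snapshot('scene');cv2.imwrite('pics/s11.png',cv2.resize(p[240:300,230:300],None,fx=10,fy=10,interpolation=cv2.INTER_CUBIC))"
```

```text
t 16.75 pos [584.8 -40.1 141.5] yaw 6.06 tilt [-0.0005  0.0001] w 14.1 F [-0.4  0.3 -1.1] j [ -7.  28. 105.   0.  47.  77.] 
 delta tool cm [-0.16 -0.01  1.97]
```

View pics/s11.png

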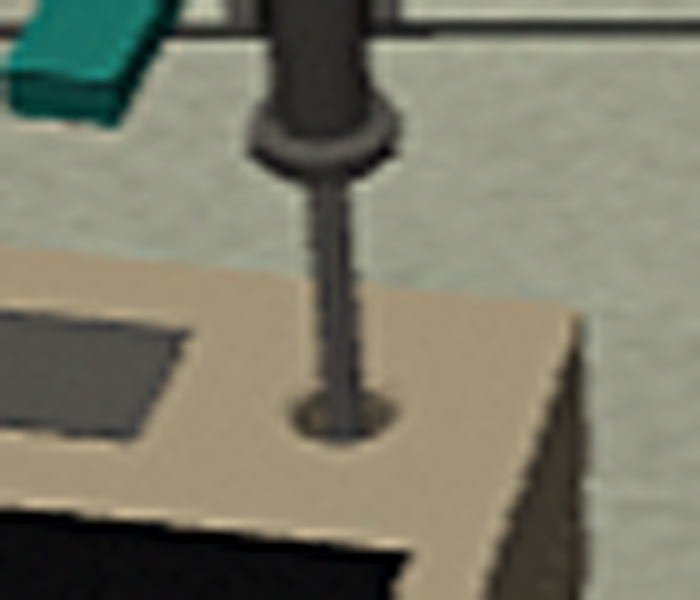

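The rod is inside the hole mouth. Descending to the button while watching force.

Request:
step_arm(motion=[[[0,0,0.3],[0,0,0],0],[[0,0,0.3],[0,0,0],0],[[0,0,0.3],[0,0,0],0],[[0,0,0],[0,0,0],0],[[0,0,0],[0,0,0],0]])

```text
t: 17.22
eef_pos: [584.8, -40.1, 132.5]
eef_rot: [[0.994, 0.106, -0.001], [0.106, -0.994, 0.0], [-0.001, -0.0, -1.0]]
force: [-0.2, -0.4, -1.0]
gripper_width: 14.1
```

Request:
step_arm(motion=[[[0,0,0.2],[0,0,0],0],[[0,0,0.2],[0,0,0],0],[[0,0,0],[0,0,0],0],[[0,0,0],[0,0,0],0]])

```text
t: 17.55
eef_pos: [584.9, -40.1, 128.6]
eef_rot: [[0.994, 0.106, -0.0], [0.106, -0.994, 0.0], [-0.0, -0.0, -1.0]]
force: [0.2, 0.0, -0.7]
gripper_width: 14.2
```

Request:
step_arm(motion=[[[0,0,0.2],[0,0,0],0],[[0,0,0.2],[0,0,0],0],[[0,0,0],[0,0,0],0],[[0,0,0],[0,0,0],0]])

```text
t: 17.88
eef_pos: [585.2, -40.1, 124.8]
eef_rot: [[0.994, 0.106, 0.0], [0.106, -0.994, -0.0], [0.0, 0.0, -1.0]]
force: [0.5, -0.6, 2.2]
gripper_width: 13.9
```

Request:
step_arm(motion=[[[0,0,0.2],[0,0,0],0],[[0,0,0],[0,0,0],0],[[0,0,0],[0,0,0],0]])

```text
t: 18.13
eef_pos: [585.1, -40.1, 122.8]
eef_rot: [[0.994, 0.106, 0.0], [0.106, -0.994, -0.0], [0.0, 0.0, -1.0]]
force: [0.2, -1.2, 3.7]
gripper_width: 13.9
```

Request:
step_arm(motion=[[[0,0,0.1],[0,0,0],0],[[0,0,0],[0,0,0],0],[[0,0,0],[0,0,0],0]])

```text
t: 18.38
eef_pos: [585.1, -40.1, 121.8]
eef_rot: [[0.994, 0.106, 0.0], [0.106, -0.994, -0.0], [0.0, 0.0, -1.0]]
force: [-0.4, -0.3, 3.9]
gripper_width: 14.4
```

Request:
step_arm(motion=[[[0,0,0.1],[0,0,0],0],[[0,0,0],[0,0,0],0],[[0,0,0],[0,0,0],0]])

```text
t: 18.63
eef_pos: [585.4, -40.1, 121.4]
eef_rot: [[0.994, 0.106, 0.001], [0.106, -0.994, -0.0], [0.001, 0.0, -1.0]]
force: [-1.0, 0.2, 11.5]
gripper_width: 14.2
```

The force jumped from 4 to 11.5 N while z stalled at 121.4, so the button is on its stop. I'll add a little preload and check.

Request:
step_arm(motion=[[[0,0,0.05],[0,0,0],0],[[0,0,0],[0,0,0],0],[[0,0,0],[0,0,0],0],[[0,0,0],[0,0,0],0],[[0,0,0],[0,0,0],0],[[0,0,0],[0,0,0],0]])

```text
t: 19.13
eef_pos: [585.6, -40.1, 121.2]
eef_rot: [[0.994, 0.106, 0.002], [0.106, -0.994, -0.0], [0.001, 0.0, -1.0]]
force: [-1.3, 0.5, 17.4]
gripper_width: 14.3
```

```bash
python3 -c "
from h import *
to(583.2,-40.2,121.8)
p,d=snapshot('scene');cv2.imwrite('pics/s12.png',p)
p,d=snapshot('top');cv2.imwrite('pics/t12.png',cv2.resize(p[120:240,200:360],None,fx=5,fy=5,interpolation=cv2.INTER_CUBIC))
to(583.2,-40.2,121.8)"
```

```text
t 19.13 pos [585.6 -40.1 121.2] yaw 6.06 tilt [ 0.0015 -0.0001] w 14.3 F [-1.3  0.5 17.4] j [ -7.  30. 106.   0.  44.  77.] 
 delta tool cm [-0.24 -0.02 -0.06]
t 19.23 pos [585.6 -40.1 121.2] yaw 6.06 tilt [ 0.0015 -0.0001] w 14.0 F [-2.   0.2 17.3] j [ -7.  30. 106.   0.  44.  77.] 
 delta tool cm [-0.24 -0.02 -0.06]
```

View pics/s12.png

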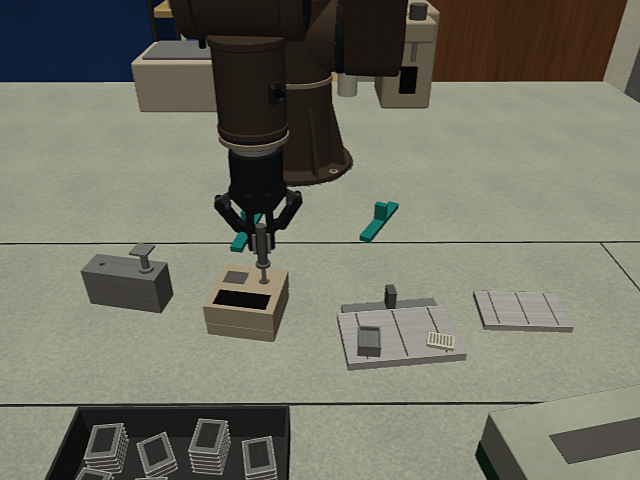

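View pics/t12.png

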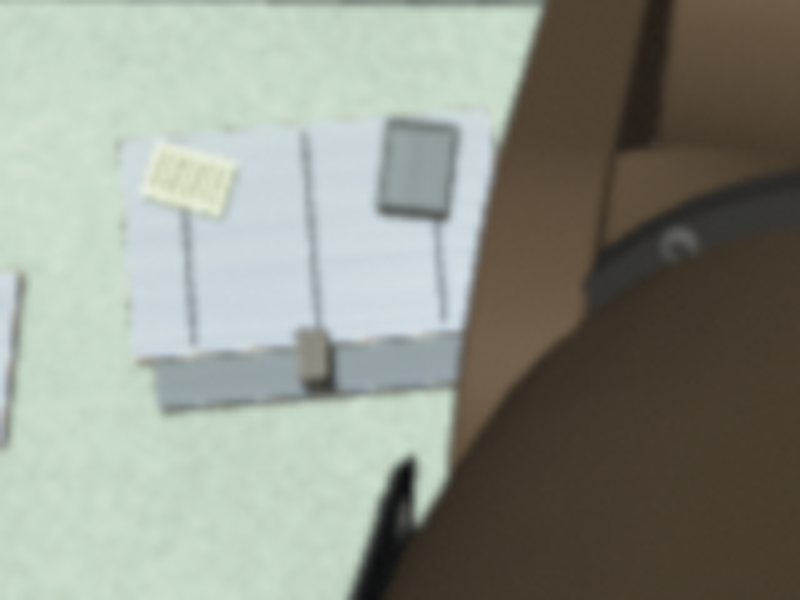

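The scene view shows the stylus in the hole at (263,280), with the tamper, moulds and cassette in place. In the top view the bar is flush, with no gap along the visible edge. The force trace also fits the button: about 3 N at 124.8 mm and the stop at about 121.5 mm, which matches the given spring over 6 mm. Handing in.

```bash
python3 -c "
from bench import robot
print(robot.hand_in())"
```

```text
the job is handed in; nothing more can be done
None
```

I laid the straightedge flush against the plate's front edge. Then I took the stylus from the holder, put its rod down through the hole and pushed the button to its stop. I handed in at about 19 s of the 54 s, still gripping the stylus and holding the button down.

- **Straightedge:** I pushed it against the plate with about 14 N, and the yaw torque stayed near zero. The bar stopped at (589.7, 167.2), about where the images put flush and centred (589.7, 167.1). The last pictures show no gap, though the arm hid the bar's right end in the last top view.
- **Button:** the force followed the spring and then jumped from 4 to 11.5 N with the tool stalled, which fits 6 mm of travel. It was holding at about 17 N, with a 14 mm grip on the handle.
- **Bystanders:** the tamper, moulds and cassette look unmoved in the last pictures.
- **One disagreement:** above the hole, the rod tip looked up to 4 mm nearer the robot, or about 3 mm higher, than the TCP predicted. I shifted about 3 mm in all to allow for it, and the rod went in with no side force.

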